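# Open the child-safe medicine box on the corner shelf

### The job

Open the medicine box on the corner shelf: put a fingertip through the hole in its sliding lid, press the spring catch down below the lid and, holding it down, push the lid past over it; push on until the lid is fully open and the catch has sprung up again behind it, then take the hand away. Do it gently, by pressing and pushing only: do not pinch or lift the box, do not shove it along the shelf, and leave the things that stand around it where they are.

Things in the scene. Friction and masses are not known exactly. Their poses are not given: they have to be found in the camera images.
- medicine_box: Loose pale plastic box, 0.8 to 1.1 kg, 110 mm along its x, 190 along its y, 68 high. Origin: centre of its underside; z up. Only friction holds it: it slides when pushed sideways with 4 to 8 N (also through the lid at its stop). The lid opens to the box's +y, over the low end wall. A lip, top at z 68, covers the lid's edge at |x| over 45 mm. Under the hole's path only the catch is higher than 40 mm.
- lid (a joint): How far the lid has slid open towards the box's +y, m: 0 closed, 0.110 at its stop fully open. It is a plastic plate 5 mm thick, top face 63 mm and underside 58 mm above the box's underside, running in grooves so that it can only slide; groove friction about 1.5 N. While the catch is up the lid is blocked after 1.5 mm.
- lid_hole (a point): Centre of the finger hole in the lid, at the level of the lid's top face; it moves with the lid. Closed it lies at x 0, y -60 mm, z 63 mm of the box. The hole is a rectangle 38 mm along the box's x and 40 mm along its y, right through the lid; behind it (-y side) is a strip of lid 11 mm wide, ahead of it (+y side) the rest of the lid. Pushing the hole's +y edge with a finger that stands in the hole slides the lid open. Axes parallel to the box's.
- catch (a joint): How far the catch is pressed down, m: 0 up, 0.017 at its bottom stop. A spring pushes it up: 2 N at the start of the travel, 5.4 N at the bottom, 4.8 N at 14 mm. More than 10 mm down (its top under the lid's underside) the lid can pass over it. The lid's strip then keeps it down until the lid is about 39 mm open, when it springs up behind the lid; before the strip is over it, it springs up as soon as it is let go.
- catch_top (a point): Centre of the catch's flat top. The catch is an upright square block of plain grey plastic, 28 by 28 mm, that stands in the lid's hole 1.5 mm from the hole's -y edge: at x 0, y -64.5 mm of the box, its top 68 mm above the box's underside when up, that is 5 mm above the lid's top face. It stays with the box and moves only up and down. Closed, 10.5 mm of the hole is free ahead of it (+y side).
- corner_shelf: Fixed white plastic quarter-round corner shelf, straight sides 420 mm, its square corner at x 230 mm of its own frame and its curved front towards the robot; deck top 32 mm above the counter. Upstands along the two straight sides reach 74 mm, a thin lip along the curved front 48 mm above the counter. Origin on the counter.
- soap_pump: Bystander: pink soap bottle with push dispenser, 60 mm across, 153 mm high, spout to its -x. Origin: centre of the underside.
- glass_jar: Bystander: empty clear glass jar, 66 mm across, 85 mm high. Origin: centre of the underside.
- orange_cup: Bystander: orange plastic cup lying on its side, 80 mm long along its x, 64 mm across at the mouth. Origin: at the surface under its middle.
- comb: Bystander: black comb lying flat, 125 by 28 by 5 mm, long along its x. Origin: middle, at the surface.
- tweezers: Bystander: steel tweezers lying flat, 95 by 9 by 6 mm, long along x. Origin: middle, at the surface.
- nail_brush: Bystander: wooden nail brush on the counter, bristles down, 85 by 38 by 32 mm. Origin: centre of the underside.
- shampoo: Bystander: green shampoo bottle on the counter, 66 mm across, 168 mm high. Origin: centre of the underside.
Mind the look-alikes: they are no part of the job. Of the things that look like the medicine_box, the middle-sized one is meant.

How it is judged (in metres and radians):
On the way, in this order (a step that is already met when the one before it is completed fails the run):
1. the catch is pressed down below the lid while the lid is still closed (value of joint catch above 0.0095 m and value of joint lid below 0.006 m), for 0.05 s.
2. the lid has been slid over the held-down catch (value of joint lid between 0.012 and 0.036 m and value of joint catch above 0.009 m).
At the end, for the whole second after the job is handed in: The lid is open at least 100 of its 110 mm, the catch is up again (within 3 mm of its top position), and the box stands level and still within 30 mm of where it stood (value of joint lid above 0.1 m and value of joint catch below 0.003 m and angle between medicine_box's own z axis and vertical below 0.05 rad and distance of medicine_box from where it was at the start of the episode below 0.03 m and linear speed of medicine_box below 0.02 m/s); the robot touches nothing.
It fails at once if the box is lifted (10 mm) or tipped (height (world z) of medicine_box above 0.042 m or angle between medicine_box's own z axis and vertical above 0.1 rad).
It fails at once if the box is shoved more than 30 mm (distance of medicine_box from where it was at the start of the episode above 0.03 m).
It fails at once if the lid or the catch is pinched or forced with more than 30 N (contact force between the fingers and lid above 30 N or contact force between the fingers and catch above 30 N).
It fails at once if a thing standing around is moved more than 20 mm or lifted (distance of any of soap_pump, glass_jar, orange_cup, comb, tweezers, nail_brush, shampoo from where it was at the start of the episode above 0.02 m).
It also fails if it takes over 35 s, if anything falls off the work surface, if the arm or the gripper's body presses on something with over 40 N, if the wrist force passes 120 N, or if a joint passes its speed limit or range.

### The arm

A 6-joint arm with a two-finger parallel gripper is mounted at the origin on the work surface. World frame = base frame: x ahead of the robot, y to its left, z up, the work surface at z = 0. Lengths are in m, angles in degrees, forces in N, time in s.
With the tool pointing down it reaches from about 0.25 to 0.725 m from the base axis. Payload 9.7 kg.
Tool frame: the origin (TCP) lies between the finger pads; the fingertips stand 11 mm ahead of it and the grasp point (between the pads) lies 8 mm behind it; z points along the fingers, y is the line along which they close (so a half turn about z gives the same grasp; the last joint's range is limited). The gripper opens to 85 mm and grips with 20 to 120 N. Pads are 22 mm wide; open, the fingers measure 114 mm over their backs; the gripper's body (76 mm by 85 mm) begins 54 mm behind the grasp point. The pads swing forward as they close: fully open they stand 13 mm farther back than shut.
Start: joints at [69.901, 4.979, 10.078, 95.1, 0, 90], TCP at [0.189, 0.517, 0.242] pointing down, gripper open.
Joint ranges: [-179.16, 179.16], [-48.56, 103.87], [-65.8, 70.77], [-126.05, 130.52], [-82.76, 87.17], [-180, 180]. Speed limits (degrees/s): [127.2, 127.2, 147.25, 180, 180, 180].

### API

Orientations are given as [roll, pitch, yaw] about the fixed x, y, z axes, in that order (R = Rz(yaw) Ry(pitch) Rx(roll)).
In Python, from workcell import monitor, cams, ticket gives the robot as it stands.
- The arm moves only by the tool carry_out, never from a script. Its argument "plan" is a list of rows, each an object with "travel": the shift along the world's x, y, z as a fraction of full scale, a list of three; "angular": the turn, a rotation vector about the world's x, y, z as a fraction of full scale, a list of three; "grip": the gripper's target within -1 to 1 (fully open at 1, half-way at 0, shut at -1). In form: [{"travel": [x, y, z], "angular": [ax, ay, az], "grip": grip}, ...]. A call has 1 to 8 rows; each row is the pose to reach, as a shift and turn from the pose commanded when the call began; what a row does not reach only later rows make up. Full scale, the value 1, is 300 mm for a shift and 0.5 rad for a turn. A row lasts 1/12 s, in which the tool goes at most 41.7 mm and 7.16 degrees, less where a joint would pass 70% of its speed; a pose out of reach is approached as far as the arm can. A call with a number of a shift or a turn outside -1 to 1 is refused whole. A call with a gripper value outside its range is refused whole. The fingers move at their own pace and stop on an object; "grip_force" is the grip in N (left out, the last holds). Time passes only in rows, so rows that repeat a pose let the fingers close. It gives the time, the measured TCP pose, the force, the opening and the grip force at its end, in the units of the state.
- monitor.get_obs(): the state, without advancing time (a new reading comes with each control period).
- cams.camera(name): name is "scene" or "top"; returns a dict with "frame" (480x640x3 uint8, red, green, blue), "mtx" (3x3 intrinsics, pixels), "view" (4x4, takes a point from world to camera coordinates). Camera axes: x right, y up, looking along -z (the intrinsics and any distortion apply to the point x, -y, -z); pixel columns grow to the right and rows downward; lengths in m; the calibration is good to about 2 mm. A picture is of the moment at which its call begins. There is no depth.
- ticket.job_done(): hands the job in; it is judged then, once.
The state is a dict: "time": time; "q": joint angles; "qd": joint speeds; "joint_efforts": joint torques, N m; "ee_pos": TCP position; "tcp_rot": TCP orientation; "wrist_force": force on the tool from outside, world axes, zero at the start; "torque": the same for the moment, N m; "opening": finger opening in m; "grasp_force": force on a finger pad.
Only numpy, scipy, OpenCV 4.12 (cv2) and the standard library are available. Lean on these libraries where they do the work, as an engineer would, in place of code of your own. Each camera call takes 0.05 s, during which the arm holds its last target. There are 200 camera calls.

## Working session

There is one attempt and no reset: what is moved stays moved. The work goes in short steps, Python scripts to look and compute and a tool call to move; the robot and the scene stay as the last step left them, time stands still between calls to the robot, and variables do not carry over. Pictures are saved under pics/ and viewed, at most 10 in all, crops included, and the job is handed in when it is done.

Besides the shell and the picture viewer there is one more tool, called as name([rows], argument=value, ...), one row to a line, values as JSON. carry_out: Moves the arm, as the interface text tells. Its arguments: {"type":"object","properties":{"plan":{"type":"array","items":{"type":"object","properties":{"travel":{"type":"array","items":{"type":"number"}},"angular":{"type":"array","items":{"type":"number"}},"grip":{"type":"number"}}}},"grip_force":{"type":"number"}},"required":["plan"]}

```bash
mkdir -p pics; cat > h.py <<'E'
import numpy as np,cv2
from workcell import monitor,cams,ticket
def grab(n,f):
    c=cams.camera(n); cv2.imwrite(f,c['frame'][:,:,::-1]); np.savez(f[:-4],**{k:np.asarray(c[k]) for k in('frame','mtx','view')}); return c
def ray(c,px,z):
    K=np.asarray(c['mtx']);V=np.asarray(c['view']);out=[]
    for u,v in np.atleast_2d(px):
        d=np.linalg.inv(K)@[u,v,1]; d=V[:3,:3].T@(d*[1,-1,-1]); o=-V[:3,:3].T@V[:3,3]
        out.append(o+d*(z-o[2])/d[2])
    return np.array(out)
def proj(c,P):
    V=np.asarray(c['view']);p=(V[:3,:3]@np.atleast_2d(P).T).T+V[:3,3]; p=(np.asarray(c['mtx'])@(p*[1,-1,-1]).T).T
    return p[:,:2]/p[:,2:]
E
python3 - <<'E'
from h import *
print(monitor.get_obs())
for n in('top','scene'):
    c=grab(n,f'pics/{n}0.png'); print([k for k in c], np.asarray(c['mtx']),np.asarray(c['view']))
E
```

```text
{'time': 0.0, 'q': array([6.99006274e+01, 5.01066090e+00, 1.00342515e+01, 9.50997905e+01,
       5.10885248e-04, 8.99994599e+01]), 'qd': array([-0.10729051, -0.11837959,  0.01496732,  0.08477739,  0.06420769,
       -0.10740601]), 'joint_efforts': array([-1.01031674e-03, -5.20395112e+01,  4.64797604e+01,  1.64466334e-02,
       -3.55554766e-05, -1.57064420e-05]), 'ee_pos': array([0.18892986, 0.51629975, 0.24158546]), 'tcp_rot': array([-1.79923800e+02, -5.11603143e-04,  1.59901167e+02]), 'wrist_force': array([-0.5146473 ,  0.55567726, -0.47781808]), 'torque': array([ 0.0019786 , -0.00754133,  0.04036586]), 'grasp_force': 0.0, 'opening': 0.08549331659268308}
['frame', 'mtx', 'view'] [[500.35426969   0.         314.05988998]
 [  0.         500.35426969 241.05757395]
 [  0.           0.           1.        ]] [[-0.01589835 -0.99964891  0.02119682 -0.03507573]
 [ 0.99898015 -0.01498457  0.04259259 -0.43681184]
 [-0.04226001  0.02185236  0.99886764 -1.14234157]
 [ 0.          0.          0.          1.        ]]
['frame', 'mtx', 'view'] [[459.3165527    0.         325.95923134]
 [  0.         459.3165527  246.91949385]
 [  0.           0.           1.        ]] [[-0.86204973  0.50680806 -0.00398227  0.39436477]
 [-0.31999409 -0.53816372  0.77973303  0.08133571]
 [ 0.39303187  0.67344295  0.62609947 -1.29793794]
 [ 0.          0.          0.          1.        ]]
```

View pics/top0.png

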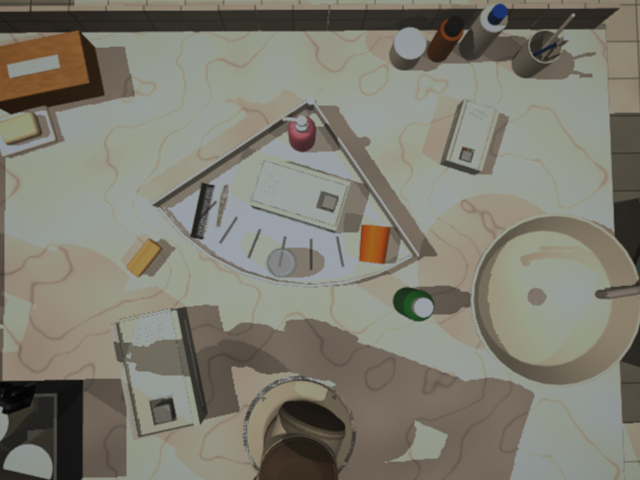

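View pics/scene0.png

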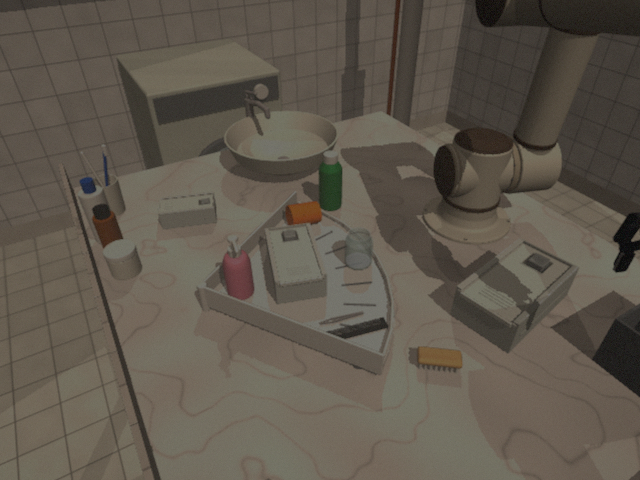

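The top view shows the box on the shelf, with corners near (262,160), (352,182), (340,230) and (250,207) and its catch at (327,202). The larger and smaller boxes stand off the shelf and are look-alikes. I'll zoom in and measure.

```bash
python3 - <<'E'
from h import *
d=np.load('pics/top0.npz');f=d['frame'][:,:,::-1]
s=np.load('pics/scene0.npz')
a=cv2.resize(f[145:245,235:368],None,fx=6,fy=6,interpolation=cv2.INTER_CUBIC)
cv2.imwrite('pics/c1.png',cv2.convertScaleAbs(a,alpha=1.5))
a=cv2.resize(s['frame'][215:310,255:335,::-1],None,fx=6,fy=6,interpolation=cv2.INTER_CUBIC)
cv2.imwrite('pics/c2.png',cv2.convertScaleAbs(a,alpha=1.5))
print(ray(d,[[262,160],[352,182],[340,230],[250,207]],.1),ray(d,[327,202],.1))
E
```

```text
[[ 0.60698794  0.06839459  0.1       ]
 [ 0.55741943 -0.12289678  0.1       ]
 [ 0.45509637 -0.09537443  0.1       ]
 [ 0.50676552  0.09496126  0.1       ]] [[ 0.51523888 -0.06873344  0.1       ]]
```

View pics/c1.png

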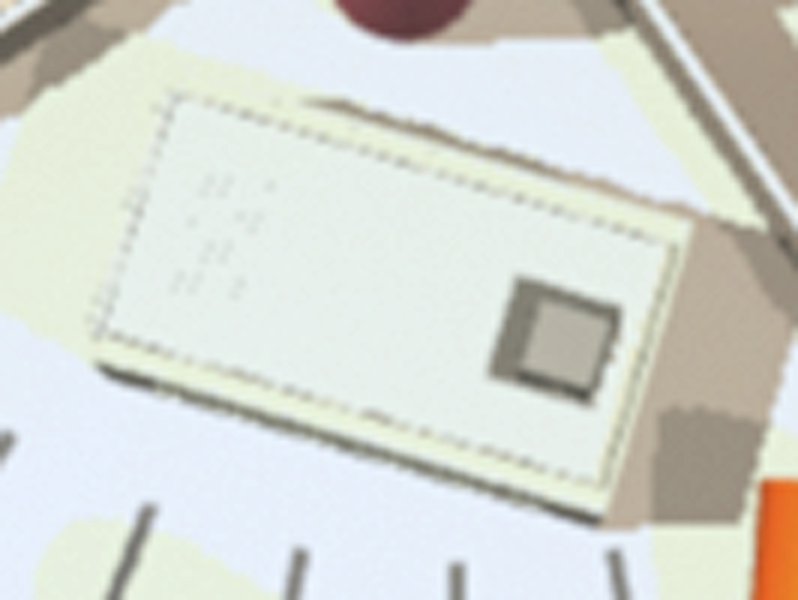

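View pics/c2.png

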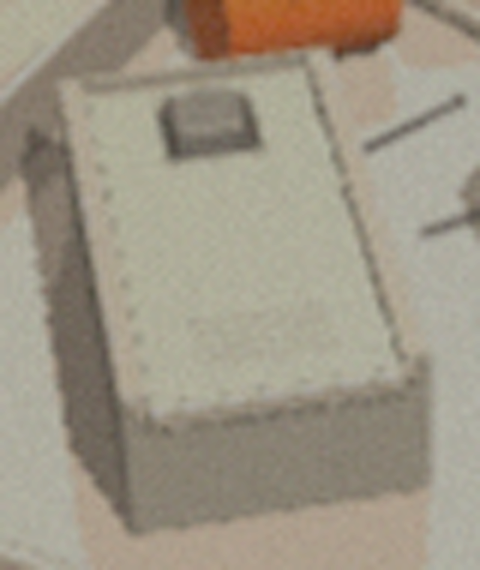

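The crop shows the lip's outer corners at about (693,222) and (600,520). The hole's corners are (517,276), (622,311), (592,405) and (490,375), and the catch top is centred near (569,344).

```bash
python3 - <<'E'
from h import *
d=np.load('pics/top0.npz');s=np.load('pics/scene0.npz')
T=lambda p,o=(235,145):(np.array(p,float)+.5)/6-.5+o
H=ray(d,T([(517,276),(622,311),(592,405),(490,375)]),.095);C=ray(d,T([(537,299),(617,322),(600,388),(522,368)]),.1)
L=ray(d,T([(693,222),(600,520),(97,365),(172,90)]),.1)
print('hole',H.round(4),H.mean(0),'\ncatch',C.round(4),C.mean(0),'\nbox',L.round(4))
print('sides',[np.linalg.norm(X-np.roll(X,-1,0),axis=1).round(4) for X in(H,C,L)])
for a,b in((L[1],L[2]),(H[1],H[0]),(H[2],H[3]),):print('yaw of y',np.degrees(np.arctan2(*(b-a)[[1,0]])))
x=L[0]-L[1];print('yaw of x',np.degrees(np.arctan2(x[1],x[0])), 'back mid',(L[0]+L[1])/2)
x=H[0]-H[3];print('hole x',np.degrees(np.arctan2(x[1],x[0])))
S=T([(172,97),(243,97),(248,138),(175,138)],(255,215)); c=ray(s,S,.1);print('scene catch',c.round(4),c.mean(0))
S=T([(62,85),(315,55),(430,360),(130,410)],(255,215)); print('scene box',ray(s,S,.1).round(4))
E
```

```text
hole [[ 0.5406 -0.056   0.095 ]
 [ 0.5275 -0.0933  0.095 ]
 [ 0.494  -0.082   0.095 ]
 [ 0.5052 -0.0458  0.095 ]] [ 0.51683515 -0.06927022  0.095     ] 
catch [[ 0.5315 -0.0628  0.1   ]
 [ 0.523  -0.0911  0.1   ]
 [ 0.4995 -0.0846  0.1   ]
 [ 0.507  -0.0571  0.1   ]] [ 0.51526525 -0.07388986  0.1       ] 
box [[ 0.5584 -0.1188  0.1   ]
 [ 0.4526 -0.0838  0.1   ]
 [ 0.5101  0.0933  0.1   ]
 [ 0.6079  0.0657  0.1   ]]
sides [array([0.0395, 0.0354, 0.0379, 0.0368]), array([0.0296, 0.0243, 0.0286, 0.0252]), array([0.1114, 0.1862, 0.1016, 0.1911])]
yaw of y 72.01205389935735
yaw of y 70.72704384646427
yaw of y 72.76817293865012
yaw of x -18.31724682405001 back mid [ 0.50548419 -0.10130653  0.1       ]
hole x -16.11627186753702
scene catch [[ 0.5235 -0.0864  0.1   ]
 [ 0.4994 -0.0721  0.1   ]
 [ 0.51   -0.0475  0.1   ]
 [ 0.5343 -0.062   0.1   ]] [ 0.51682653 -0.06700766  0.1       ]
scene box [[ 0.5576 -0.1159  0.1   ]
 [ 0.4615 -0.0824  0.1   ]
 [ 0.5142  0.0985  0.1   ]
 [ 0.6159  0.0678  0.1   ]]
```

Top-view sizes agree with the given ones: hole 38×36 mm, catch 29×25 mm, box 111×189 mm. The box's y axis is at about 72°, the catch at (0.515,-0.073) and the hole centre at (0.517,-0.069). Next I move over with the fingers shut; they will be about 29 mm along box y.

carry_out([
  {"travel": [0.07,-0.12,0],"angular": [0,0,0.02],"grip": -1},
  {"travel": [0.13,-0.24,0],"angular": [0,0,0.04],"grip": -1},
  {"travel": [0.2,-0.36,0],"angular": [0,0,0.07],"grip": -1},
  {"travel": [0.27,-0.48,0],"angular": [0,0,0.07],"grip": -1},
  {"travel": [0.34,-0.6,0],"angular": [0,0,0.07],"grip": -1},
  {"travel": [0.4,-0.72,0],"angular": [0,0,0.07],"grip": -1},
  {"travel": [0.47,-0.84,0],"angular": [0,0,0.07],"grip": -1},
  {"travel": [0.54,-0.96,0],"angular": [0,0,0.07],"grip": -1},
], grip_force=20)

```text
time: 0.77
ee_pos: [0.3513, 0.2266, 0.2422]
tcp_rot: [180.0, 0.0, 161.9]
wrist_force: [0.2, 0.0, -0.2]
opening: 0.0001
grasp_force: 0.0
```

carry_out([
  {"travel": [0.07,-0.12,0],"angular": [0,0,0],"grip": -1},
  {"travel": [0.14,-0.24,0],"angular": [0,0,0],"grip": -1},
  {"travel": [0.21,-0.36,0],"angular": [0,0,0],"grip": -1},
  {"travel": [0.28,-0.48,0],"angular": [0,0,0],"grip": -1},
  {"travel": [0.35,-0.6,0],"angular": [0,0,0],"grip": -1},
  {"travel": [0.42,-0.72,0],"angular": [0,0,0],"grip": -1},
  {"travel": [0.49,-0.85,0],"angular": [0,0,0],"grip": -1},
  {"travel": [0.553,-0.988,0],"angular": [0,0,0],"grip": -1},
])

```text
time: 1.43
ee_pos: [0.5148, -0.0641, 0.2419]
tcp_rot: [180.0, -0.0, 161.9]
wrist_force: [-0.4, 0.6, 0.2]
opening: -0.0001
grasp_force: 0.0
```

carry_out([
  {"travel": [0,0,-0.1],"angular": [0,0,0],"grip": -1},
  {"travel": [0,0,-0.2],"angular": [0,0,0],"grip": -1},
  {"travel": [0,0,-0.3],"angular": [0,0,0],"grip": -1},
  {"travel": [0,0,-0.36],"angular": [0,0,0],"grip": -1},
  {"travel": [0,0,-0.36],"angular": [0,0,0],"grip": -1},
])

```text
time: 1.85
ee_pos: [0.512, -0.0619, 0.1297]
tcp_rot: [-179.9, -0.4, 161.9]
wrist_force: [-0.1, 0.6, -0.4]
opening: -0.0001
grasp_force: 0.0
```

```bash
python3 - <<'E'
from h import *
o=monitor.get_obs();print(o['time'],o['ee_pos'],o['tcp_rot'],o['wrist_force'],o['opening'])
c=grab('scene','pics/s1.png')
p=proj(c,o['ee_pos']);print('tcp px',p)
d=grab('top','pics/t1.png')
a=cv2.convertScaleAbs(cv2.resize(c['frame'][170:310,240:390,::-1],None,fx=4,fy=4,interpolation=cv2.INTER_CUBIC),alpha=1.5);cv2.imwrite('pics/c3.png',a)
E
```

```text
1.85 [ 0.51195036 -0.06187619  0.12965114] [-179.92287921   -0.39943467  161.88415252] [-0.0612869   0.55287806 -0.42361476] -0.00010099770903181806
tcp px [[291.70773021 224.36797306]]
```

View pics/c3.png

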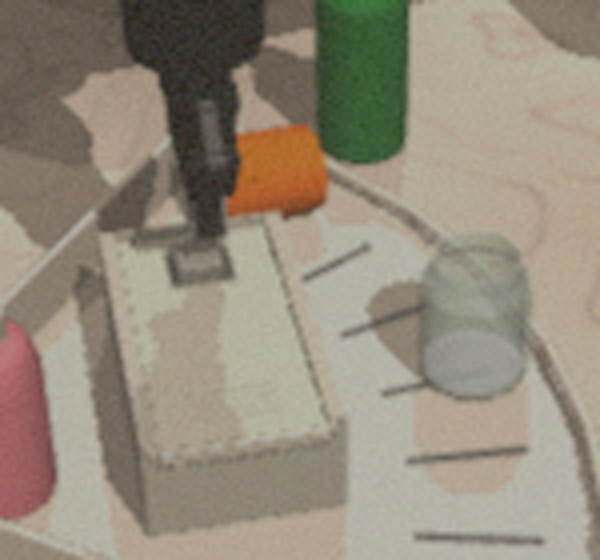

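The crop shows the closed fingertip just above the hole's -y half, with its tip at about (210,235) and the catch and hole at (200,262). Before pressing I correct by about (+5,-6) mm.

carry_out([
  {"travel": [0.017,-0.02,-0.01],"angular": [0,0,0],"grip": -1},
  {"travel": [0.017,-0.02,-0.03],"angular": [0,0,0],"grip": -1},
  {"travel": [0.017,-0.02,-0.03],"angular": [0,0,0],"grip": -1},
  {"travel": [0.017,-0.02,-0.03],"angular": [0,0,0],"grip": -1},
])

```text
time: 2.28
ee_pos: [0.5194, -0.068, 0.1255]
tcp_rot: [180.0, 0.0, 161.9]
wrist_force: [0.2, -0.7, 0.0]
opening: -0.0001
grasp_force: 0.0
```

carry_out([
  {"travel": [-0.015,0.017,0],"angular": [0,0,0],"grip": -1},
  {"travel": [-0.015,0.017,0],"angular": [0,0,0],"grip": -1},
  {"travel": [-0.015,0.017,0],"angular": [0,0,0],"grip": -1},
  {"travel": [-0.015,0.017,0],"angular": [0,0,0],"grip": -1},
  {"travel": [-0.015,0.017,0],"angular": [0,0,0],"grip": -1},
  {"travel": [-0.015,0.017,0],"angular": [0,0,0],"grip": -1},
])

```text
time: 2.78
ee_pos: [0.5148, -0.0628, 0.1253]
tcp_rot: [180.0, 0.0, 161.9]
wrist_force: [-0.1, 0.5, -0.1]
opening: 0.0001
grasp_force: 0.0
```

```bash
python3 - <<'E'
from h import *
for i in range(4):
    d=cams.camera('top');o=monitor.get_obs();print(o['time'],o['ee_pos'],o['tcp_rot'],o['wrist_force'])
E
```

```text
2.8333 [ 0.51478433 -0.06285808  0.12529559] [-1.79999928e+02  4.96159425e-04  1.61908277e+02] [ 0.90485568  0.52740936 -0.46290226]
2.8833 [ 0.51481222 -0.06290267  0.12532496] [-1.79998738e+02  5.37568984e-03  1.61902700e+02] [ 0.1445948  -0.6395575  -0.91487332]
2.9333 [ 0.5147917  -0.0629025   0.12528536] [1.79999746e+02 1.36874826e-03 1.61902602e+02] [-0.43859191  0.64859561  0.03410074]
2.9833 [ 0.51476833 -0.06288833  0.12527113] [-1.79999646e+02 -1.75703200e-03  1.61901250e+02] [ 0.14477411 -0.34544696  0.12847468]
```

carry_out([
  {"travel": [0.007,-0.017,0],"angular": [0,0,0],"grip": -1},
  {"travel": [0.007,-0.017,0],"angular": [0,0,0],"grip": -1},
  {"travel": [0.007,-0.017,-0.02],"angular": [0,0,0],"grip": -1},
  {"travel": [0.007,-0.017,-0.04],"angular": [0,0,0],"grip": -1},
  {"travel": [0.007,-0.017,-0.06],"angular": [0,0,0],"grip": -1},
  {"travel": [0.007,-0.017,-0.06],"angular": [0,0,0],"grip": -1},
  {"travel": [0.007,-0.017,-0.06],"angular": [0,0,0],"grip": -1},
])

```text
time: 3.57
ee_pos: [0.5166, -0.068, 0.1069]
tcp_rot: [-180.0, -0.0, 161.9]
wrist_force: [-1.4, -0.4, 2.1]
opening: 0.0001
grasp_force: 1.3
```

```bash
python3 - <<'E'
from h import *
F=[]
for i in range(8):
    c=cams.camera('scene');o=monitor.get_obs();F.append(o['wrist_force'])
print(o['ee_pos'],np.mean(F,0))
cv2.imwrite('pics/c4.png',cv2.convertScaleAbs(cv2.resize(c['frame'][180:310,240:340,::-1],None,fx=5,fy=4.6,interpolation=cv2.INTER_CUBIC),alpha=1.5))
E
```

```text
[ 0.51680523 -0.0679314   0.10740449] [-1.73912697 -0.44552397  2.47655494]
```

View pics/c4.png

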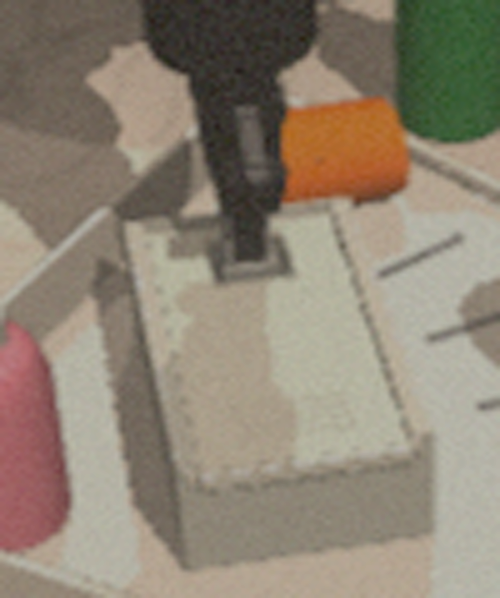

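The crop shows the fingertip standing on the catch inside the hole, with the tip at about (250,258) and the hole's front edge at about (250,278). The 2.5 N force matches the catch about 3 mm down. I press on to about 14–15 mm.

carry_out([
  {"travel": [0,0,-0.01],"angular": [0,0,0],"grip": -1},
  {"travel": [0,0,-0.02],"angular": [0,0,0],"grip": -1},
  {"travel": [0,0,-0.03],"angular": [0,0,0],"grip": -1},
  {"travel": [0,0,-0.037],"angular": [0,0,0],"grip": -1},
  {"travel": [0,0,-0.037],"angular": [0,0,0],"grip": -1},
  {"travel": [0,0,-0.037],"angular": [0,0,0],"grip": -1},
])

```text
time: 4.47
ee_pos: [0.517, -0.0679, 0.0963]
tcp_rot: [180.0, 0.0, 161.9]
wrist_force: [-0.0, 0.0, 5.2]
opening: 0.0003
grasp_force: 2.4
```

```bash
python3 - <<'E'
from h import *
F=[]
for i in range(8):
    c=cams.camera('scene');o=monitor.get_obs();F.append(o['wrist_force'])
print(o['time'],o['ee_pos'],np.mean(F,0))
E
```

```text
4.8667 [ 0.51704651 -0.06795488  0.09633443] [0.10247263 0.08149553 4.62761022]
```

carry_out([
  {"travel": [0.003,0.008,0],"angular": [0,0,0],"grip": -1},
  {"travel": [0.005,0.016,0],"angular": [0,0,0],"grip": -1},
  {"travel": [0.008,0.024,0],"angular": [0,0,0],"grip": -1},
  {"travel": [0.01,0.032,0],"angular": [0,0,0],"grip": -1},
  {"travel": [0.013,0.04,0],"angular": [0,0,0],"grip": -1},
  {"travel": [0.015,0.048,0],"angular": [0,0,0],"grip": -1},
  {"travel": [0.018,0.056,0],"angular": [0,0,0],"grip": -1},
  {"travel": [0.02,0.064,0],"angular": [0,0,0],"grip": -1},
])

```text
time: 5.53
ee_pos: [0.523, -0.0484, 0.0959]
tcp_rot: [180.0, -0.0, 161.9]
wrist_force: [1.1, -3.6, 1.8]
opening: 0.0001
grasp_force: 2.1
```

```bash
python3 - <<'E'
from h import *
F=[]
for i in range(6):
    c=cams.camera('scene');o=monitor.get_obs();F.append(o['wrist_force'])
print(o['time'],o['ee_pos'],np.mean(F,0))
d=cams.camera('top')
cv2.imwrite('pics/c5.png',cv2.convertScaleAbs(cv2.resize(c['frame'][180:310,240:340,::-1],None,fx=5,fy=4.6,interpolation=cv2.INTER_CUBIC),alpha=1.5))
E
```

```text
5.8333 [ 0.52266891 -0.048357    0.09587707] [ 0.25562698 -1.09685663  0.52407806]
```

View pics/c5.png

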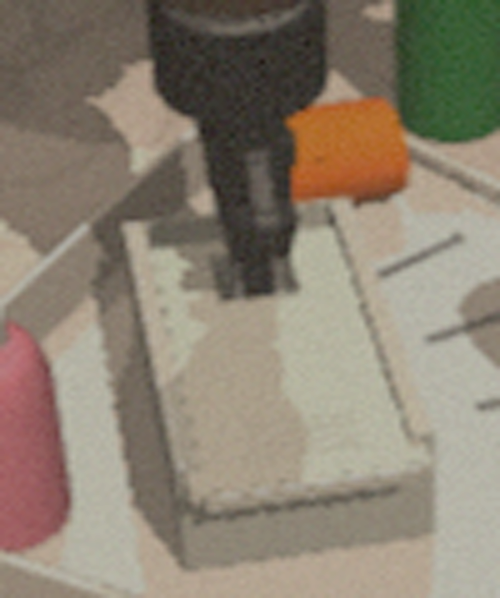

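The crop shows the lid slid part of the way, with the gap at the box's rear edge and the catch under the strip. The finger is off the catch (Fz about 0.5 N). I keep pushing.

carry_out([
  {"travel": [0.006,0.02,0],"angular": [0,0,0],"grip": -1},
  {"travel": [0.014,0.045,0],"angular": [0,0,0],"grip": -1},
  {"travel": [0.022,0.07,0],"angular": [0,0,0],"grip": -1},
  {"travel": [0.03,0.095,0],"angular": [0,0,0],"grip": -1},
  {"travel": [0.038,0.12,0],"angular": [0,0,0],"grip": -1},
  {"travel": [0.046,0.145,0],"angular": [0,0,0],"grip": -1},
  {"travel": [0.054,0.17,0],"angular": [0,0,0],"grip": -1},
  {"travel": [0.062,0.195,0],"angular": [0,0,0],"grip": -1},
])

```text
time: 6.55
ee_pos: [0.5417, 0.0108, 0.0962]
tcp_rot: [180.0, -0.0, 161.9]
wrist_force: [0.2, -2.1, 0.2]
opening: -0.0002
grasp_force: 0.8
```

carry_out([
  {"travel": [0.004,0.012,0],"angular": [0,0,0],"grip": -1},
  {"travel": [0.01,0.03,0],"angular": [0,0,0],"grip": -1},
  {"travel": [0.015,0.048,0],"angular": [0,0,0],"grip": -1},
  {"travel": [0.02,0.063,0],"angular": [0,0,0],"grip": -1},
  {"travel": [0.02,0.063,0],"angular": [0,0,0],"grip": -1},
])

```text
time: 6.97
ee_pos: [0.5477, 0.0295, 0.0962]
tcp_rot: [180.0, 0.0, 161.9]
wrist_force: [-0.0, 0.4, -0.0]
opening: -0.0002
grasp_force: 0.0
```

```bash
python3 - <<'E'
from h import *
F=[]
for i in range(6):
    c=cams.camera('scene');o=monitor.get_obs();F.append(o['wrist_force'])
print(o['time'],o['ee_pos'],np.mean(F,0))
d=grab('top','pics/t2.png')
A=[cv2.convertScaleAbs(cv2.resize(f[:,:,::-1],(400,500),interpolation=cv2.INTER_CUBIC),alpha=1.5) for f in(c['frame'][200:325,240:340],d['frame'][130:255,245:345])]
cv2.imwrite('pics/c6.png',np.hstack(A))
E
```

```text
7.2667 [0.5474474  0.02850514 0.09624963] [ 0.0646093   0.10327156 -0.02412344]
```

View pics/c6.png

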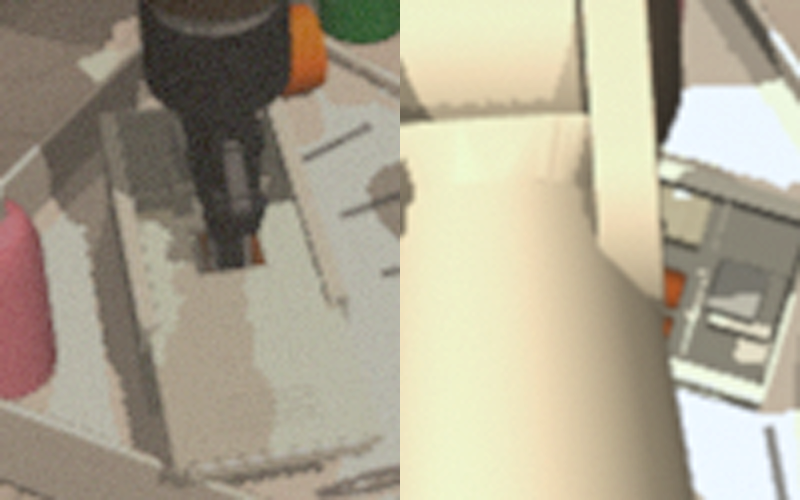

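The box body is open behind the lid, the catch is visible in the top view at about (735,285) of the composite, and the hole's front edge is at (235,270) in the scene half. I work out how far the lid has slid.

```bash
python3 - <<'E'
from h import *
s=np.load('pics/scene0.npz');e=np.array([.307,.952]);b=np.array([.5345,-.0108])
p=ray(s,[[240+235/4,200+269/4],[240+345/4,200+310/4]],.095)[:,:2]
print('hole front edge y',p,(p-b)@e,'lid',(p[0]-b)@e+.040)
p0=ray(s,[255+207/6,215+157/6],.095)[:,:2];print('at start',(p0-b)@e)
t=np.array([.5474,.0285]);print('tcp y',(t-b)@e)
E
```

```text
hole front edge y [[0.55059576 0.0430686 ]
 [0.51605088 0.10159144]] [0.05622431 0.10133277] lid 0.09622431051092768
at start [-0.03882126]
tcp y 0.041373900000000005
```

carry_out([
  {"travel": [0.003,0.01,0],"angular": [0,0,0],"grip": -1},
  {"travel": [0.006,0.02,0],"angular": [0,0,0],"grip": -1},
  {"travel": [0.008,0.026,0],"angular": [0,0,0],"grip": -1},
  {"travel": [0.01,0.032,0],"angular": [0,0,0],"grip": -1},
  {"travel": [0.012,0.038,0],"angular": [0,0,0],"grip": -1},
  {"travel": [0.012,0.038,0],"angular": [0,0,0],"grip": -1},
  {"travel": [0.012,0.038,0],"angular": [0,0,0],"grip": -1},
])

```text
time: 7.9
ee_pos: [0.5511, 0.0403, 0.0962]
tcp_rot: [180.0, -0.0, 161.9]
wrist_force: [1.1, -1.1, -1.0]
opening: 0.0003
grasp_force: 0.0
```

carry_out([
  {"travel": [-0.004,-0.013,0],"angular": [0,0,0],"grip": -1},
  {"travel": [-0.005,-0.017,0],"angular": [0,0,0],"grip": -1},
  {"travel": [-0.005,-0.017,0.05],"angular": [0,0,0],"grip": -1},
  {"travel": [-0.005,-0.017,0.15],"angular": [0,0,0],"grip": -1},
  {"travel": [-0.005,-0.017,0.28],"angular": [0,0,0],"grip": -1},
  {"travel": [-0.005,-0.017,0.4],"angular": [0,0,0],"grip": -1},
  {"travel": [-0.005,-0.017,0.48],"angular": [0,0,0],"grip": -1},
  {"travel": [-0.005,-0.017,0.48],"angular": [0,0,0],"grip": -1},
])

```text
time: 8.57
ee_pos: [0.5508, 0.0348, 0.2462]
tcp_rot: [179.8, 0.4, 161.9]
wrist_force: [-0.6, 0.3, 0.3]
opening: 0.0001
grasp_force: 0.0
```

carry_out([
  {"travel": [-0.05,0.12,0],"angular": [0,0,0],"grip": -1},
  {"travel": [-0.1,0.24,0],"angular": [0,0,0],"grip": -1},
  {"travel": [-0.15,0.36,0],"angular": [0,0,0],"grip": -1},
  {"travel": [-0.2,0.48,0],"angular": [0,0,0],"grip": -1},
  {"travel": [-0.25,0.6,0],"angular": [0,0,0],"grip": -1},
  {"travel": [-0.35,0.72,0],"angular": [0,0,0],"grip": -1},
  {"travel": [-0.45,0.84,0],"angular": [0,0,0],"grip": -1},
  {"travel": [-0.55,0.95,0],"angular": [0,0,0],"grip": -1},
])

```text
time: 9.23
ee_pos: [0.3921, 0.3111, 0.2398]
tcp_rot: [-180.0, -0.0, 161.9]
wrist_force: [1.4, -0.2, 0.3]
opening: 0.0
grasp_force: 0.0
```

```bash
python3 - <<'E'
from h import *
d=grab('top','pics/t3.png');c=grab('scene','pics/s3.png');o=monitor.get_obs();print(o['time'],o['ee_pos'],o['wrist_force'])
A=[cv2.convertScaleAbs(cv2.resize(f[:,:,::-1],(400,500),interpolation=cv2.INTER_CUBIC),alpha=1.5) for f in(c['frame'][210:335,245:345],d['frame'][130:255,255:355])]
cv2.imwrite('pics/c7.png',np.hstack(A))
E
```

```text
9.3333 [0.39005441 0.31336384 0.2400548 ] [ 0.35540219 -0.34813687  0.71073146]
```

View pics/c7.png

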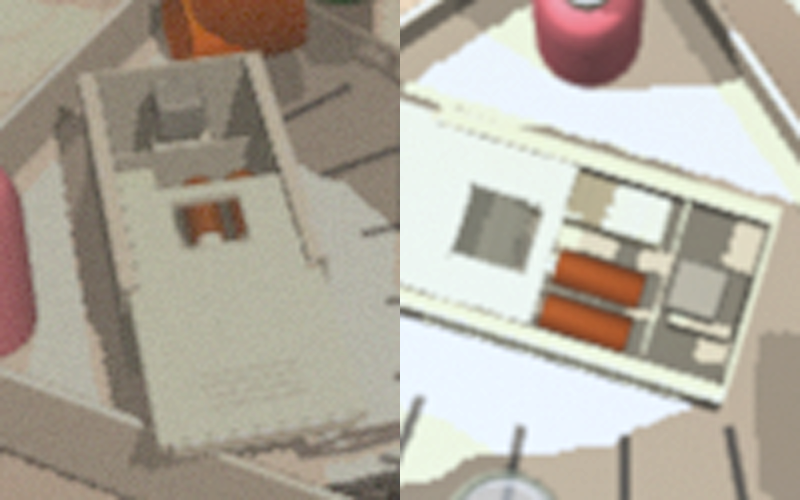

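The catch is up again at about (697,290), and the lid's rear edge runs roughly from (578,165) to (535,325). I check the opening and the catch height.

```bash
python3 - <<'E'
from h import *
d=np.load('pics/t3.npz');s=np.load('pics/scene0.npz')
U=lambda L:np.array([[255+(x-400+.5)/4-.5,130+(y+.5)/4-.5] for x,y in L])
U2=lambda L:np.array([[245+(x+.5)/4-.5,210+(y+.5)/4-.5] for x,y in L])
e=np.array([.307,.952])
bk=ray(d,U([(783,205),(720,403)]),.1)[:,:2];h=ray(d,U([(474,184),(542,208),(522,270),(452,252)]),.095)[:,:2]
print('back',bk,bk.mean(0));b=bk.mean(0)+.095*e
print('box',b,'hole y',(h-b)@e,'lid',((h-b)@e).mean()+.06)
for z in(.1,.083):print(z,'catch y top', (ray(d,U([(697,290)]),z)[0,:2]-b)@e, 'scene', (ray(s,U2([(180,95)]),z)[0,:2]-b)@e)
E
```

```text
back [[ 0.55987971 -0.11946599]
 [ 0.45446417 -0.08392152]] [ 0.50717194 -0.10169376]
box [ 0.53633694 -0.01125376] hole y [0.06553633 0.02700037 0.02741547 0.06595938] lid 0.10647788935566793
0.1 catch y top -0.06509672696727843 scene -0.06192178098783037
0.083 catch y top -0.06532567007922073 scene -0.08439929333271595
```

The lid is about 106 mm open and the catch is fully up, since both views agree on its height of 0.1. The box has moved about 2 mm and the hand is clear, so I hand in.

```bash
python3 -c "
from workcell import ticket
print(ticket.job_done())"
```

```text
the job is handed in; nothing more can be done
None
```

The job is handed in, with no verdict shown: the lid measured about 106 mm open, the catch had sprung back up behind it, the box had moved about 2 mm, and the hand was clear.

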